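Let the last can out of the patio chute

TASK

Push the aluminium drip tray along the table with the fingers until its long side rests against the foot of the wooden can chute, under the lip. Then press down the paddle of the steel rocking lever and keep it down until the can has rolled out under the gate into the tray, and let the lever come back up so that the gate closes. Do not lift the tray, do not touch the can or the gate, and leave the salt cellar, the tongs and the nozzle cap where they are.

Things in the scene. Friction and masses are not known exactly. Their poses are not given: they have to be found in the camera images.
- chute: Wooden can chute fixed to the table, 114 mm wide (x), 195 mm long (y). Origin on the table under its middle. The ramp slopes down towards the chute's -y; its lip ends at x = 0, y = -110 mm, 45 mm above the table (underside 39 mm), 25 mm out past the foot board.
- foot (a point): Middle of the flat upright front face of the foot board under the lip, 85 mm towards -y from the chute's origin; face 112 mm wide, 38 mm high, looks to the chute's -y. Axes as the chute's. The tray goes against it.
- pivot (a point): Pivot of the rocking lever, above the middle of the chute at y = +60 mm, 140 mm above the table, between two posts at x = +-53 mm that rise to 155 mm. The lever, 24 mm wide, lies along the chute's y: gate towards -y, paddle towards +y.
- rocker (a joint): Angle of the steel rocking lever, rad: 0 at rest (gate down), grows as the paddle is pressed, stop at 0.42. The gate clears the can from about 0.32. A spring brings it back to 0; at the paddle it takes about 2.5 N to start and about 5.5 N at the stop.
- paddle (a point): Middle of the upper face of the lever's flat steel paddle, 64 mm (x) by 56 mm (y), 6 mm thick, beyond the uphill end of the chute, level and 149 mm above the table at rest. It is 125 mm from the pivot and sinks about 52 mm to the stop, moving about 7 mm towards the pivot. Turns with the lever.
- gate: Aluminium gate plate, 70 x 5 x 74 mm, hanging from the other end of the lever across the chute. Origin in the plate, 33 mm above its middle. It must not be touched.
- can_center (a point): Centre of the small plain aluminium drinks can, 53 mm in diameter and 90 mm long, about 0.17 kg, lying across the chute (axis along x of the chute) behind the gate. Its own x axis is its length.
- tray: Loose aluminium drip tray, 200 mm (x) by 150 mm (y), 30 mm high, walls 3 mm, ribbed floor, about 0.4 kg, 60 to 110 mm short of the foot board on the chute's -y side. Origin at the centre of its underside. The long side facing its own +y goes against the foot board; the tray's centre is then 160 mm from the chute's origin.
- salt: Clear glass salt cellar with a domed steel lid, round, 66 mm wide, 62 mm high, on the far side of the chute. Origin at the centre of its underside. To be left alone.
- tongs: Bamboo-handled steel tongs, 226 mm long, 82 mm wide and 10 mm high, lying beyond the tray and the chute as seen from the robot. Origin on the table near the middle, x along their length. To be left alone.
- cap: Grey plastic spray nozzle cap, 28 mm wide, 38 mm high, on the robot's side of the chute. Origin at the centre of its underside. To be left alone.

How it is judged:
By the outcome, as a careful person would: the job done as asked, in the order asked, and still so for the second after the job is handed in, with the robot touching nothing.
It also fails if it takes over 48 s, if anything falls off the work surface, if the arm or the gripper's body presses on something with over 40 N, if the wrist force passes 120 N, or if a joint passes its speed limit or range.

ROBOT

A 7-joint arm with a two-finger parallel gripper is mounted at the origin on the work surface. World frame = base frame: x ahead of the robot, y to its left, z up, the work surface at z = 0. Lengths are in m, angles in rad, forces in N, time in s.
With the tool pointing down it reaches from about 0.4 to 0.85 m from the base axis. Payload 10.4 kg.
Tool frame: the origin (TCP) lies at the very end of the fingers, on their centre line; the grasp point (between the pads) lies manip.hold_point_z behind it (manip.hold_point_z is the distance from the TCP to the grasp point, in m); z points along the fingers, y is the direction in which the jaws open and shut (so a half turn about z gives the same grasp; the last joint's range is limited). The gripper opens to 85 mm and grips with 20 to 120 N. Pads are 22 mm wide; open, the fingers measure 114 mm over their backs; the gripper's body (76 mm by 85 mm) begins 54 mm behind the grasp point. The pads swing forward as they close: fully open they stand 13 mm farther back than shut.
Start: joints at [-1.199, 0.332, -0.065, 1.46, 0.022, 1.35, -0.088], TCP at [0.24, 0.577, 0.231] pointing down, gripper open.
Joint ranges: [-2.6, 2.6], [-0.5, 2.12], [-1.47, 1.34], [0.16, 2.42], [-1.27, 4.41], [0.06, 2.06], [-2.6, 2.6]. Speed limits (rad/s): [2.22, 2.22, 2.79, 2.79, 3.14, 3.14, 3.14].

INTERFACE

Orientations are given as a unit quaternion [x, y, z, w].
In Python, from workcell import manip gives the robot as it stands.
- The arm moves only by the tool jog_arm, never from a script. Its arguments are lists of equal length, an entry for each row: "translation": the shift along the world's x, y, z in mm, a list of three; "turn": the turn about the world's z in degrees. In form: {"translation": [[x, y, z], ...], "turn": [turn, ...]}. A call has 1 to 12 rows; each row is the pose to reach, as a shift and turn from the pose measured when the call began; what a row does not reach only later rows make up. A row lasts 1/12 s, in which the tool goes at most 41.7 mm and 7.16 degrees, less where a joint would pass 70% of its speed; a pose out of reach is approached as far as the arm can. A call with a gripper value outside its range is refused whole. "grip" is the finger opening in mm, from 0 to 85.4, set as the call begins (left out, the last holds). The fingers move at their own pace and stop on an object; "grip_force" is the grip in N (left out, the last holds). Time passes only in rows, so rows that repeat a pose let the fingers close. It gives the time, the measured TCP pose, the force and the opening at its end, in the units of the state.
- manip.get_obs(): the state, without advancing time (a new reading comes with each control period).
- manip.camera(name): name is "side" or "top"; returns a dict with "frame" (480x640x3 uint8, red, green, blue), "mtx" (3x3 intrinsics, pixels), "k1" (the pictures are not rectified: a ray, as slopes to the right and down, at radius r is drawn at 1 + k1 r^2 times it, then the intrinsics apply), "pose" (4x4, takes a point from camera to world coordinates). Camera axes: x right, y down, z forward; pixel columns grow to the right and rows downward; lengths in m; the calibration is good to about 2 mm. A picture is of the moment at which its call begins. There is no depth.
- manip.hand_in(): hands the job in, once; it reports no verdict.
Trained networks look in a picture, given as the dict that the camera call returned (one of the last four; its "shot" number tells which), for a name from the list of things; names that differ only in an ending like _2 or _b are one class to them, and where a whole thing is asked for, a point or a joint stands for the part that bears it (a point fixed in the world has none). Each returns a list of dicts, best first, with "confidence" (0 to 1); they miss things now and then, are a little off and sometimes report something else, mostly with a low value. They report only what shows in the picture. A call takes as long as a camera call.
- manip.outline_of(picture, label): "mask" (480x640 bool, what is visible of it) and "extent" ([left, top, right, bottom] in pixels, round what is visible of it).
- manip.pinpoint(picture, label): "at" ([column, row] in pixels: a listed point, or the origin of a listed thing).
The state is a dict: "clock": time; "joint_pos": joint angles; "joint_velocities": joint speeds; "tau": joint torques, N m; "position": TCP position; "ee_rot": TCP orientation; "ft_force": force on the tool from outside, world axes, zero at the start; "torque": the same for the moment, N m; "grip_width": opening from 0.0 (shut) to 1.0 (fully open).
Only numpy, scipy, OpenCV 4.12 (cv2) and the standard library are available. Lean on these libraries where they do the work, as an engineer would, in place of code of your own. Each camera call takes 0.05 s, during which the arm holds its last target. There are 200 camera calls.

## Working session

There is one attempt and no reset: what is moved stays moved. The work goes in short steps, Python scripts to look and compute and a tool call to move; the robot and the scene stay as the last step left them, time stands still between calls to the robot, and variables do not carry over. Pictures are saved under pics/ and viewed, about 8 in all and at most 12, crops included, and the job is handed in when it is done.

Besides the shell and the picture viewer there is one more tool, called after "Emit:" as name(argument=value, ...) on one line, values as JSON. jog_arm: Moves the arm, as the interface text tells. Its arguments: {"type":"object","properties":{"translation":{"type":"array"},"turn":{"type":"array"},"grip":{"type":"number"},"grip_force":{"type":"number"}},"required":["translation","turn"]}

```bash
ls; mkdir -p pics
cat > h.py <<'E'
import numpy as np, cv2
from workcell import manip
def ray(p,uv):
    K=p["mtx"];d=np.array([(uv[0]-K[0][2])/K[0][0],(uv[1]-K[1][2])/K[1][1]]);s=d.copy()
    for _ in range(20): s=d/(1+p["k1"]*(s@s))
    P=np.array(p["pose"]);v=P[:3,:3]@np.r_[s,1];return P[:3,3],v
def onz(p,uv,z):
    o,v=ray(p,uv);return o+v*(z-o[2])/v[2]
def proj(p,X):
    P=np.array(p["pose"]);c=P[:3,:3].T@(np.array(X)-P[:3,3]);s=c[:2]/c[2];s=s*(1+p["k1"]*(s@s));K=np.array(p["mtx"])
    return np.array([K[0,0]*s[0]+K[0,2],K[1,1]*s[1]+K[1,2]])
def tri(p,a,q,b):
    o,v=ray(p,a);r,w=ray(q,b);v=v/np.linalg.norm(v);w=w/np.linalg.norm(w)
    t=np.linalg.lstsq(np.c_[v,-w],r-o,rcond=None)[0];A=o+v*t[0];B=r+w*t[1];return (A+B)/2,np.linalg.norm(A-B)
E
cat > m.py <<'E'
from h import *
import sys
c={n:manip.camera(n) for n in("top","side")}
tag=sys.argv[1]
for n in c: cv2.imwrite(f"pics/{tag}_{n}.png",c[n]["frame"][:,:,::-1])
for l,z in dict(chute=0,foot=.019,pivot=.14,paddle=.149,can_center=None,gate=None,tray=0,salt=0,tongs=0,cap=0).items():
    r={n:(manip.pinpoint(c[n],l)or[None])[0] for n in c}
    s=l
    for n in c:
        if r[n]:
            s+=f" {n} {np.round(r[n]['at'])} c{r[n]['confidence']:.2f}"
            if z is not None: s+=f" {np.round(onz(c[n],r[n]['at'],z),3)}"
    if r["top"] and r["side"]:
        X,e=tri(c["top"],r["top"]["at"],c["side"],r["side"]["at"]); s+=f" TRI {np.round(X,3)} e{e:.4f}"
    print(s)
o=manip.get_obs();print(o["clock"],o["position"],o["ee_rot"],o["ft_force"],manip.hold_point_z)
E
python3 m.py a; python3 -c "
from h import *
p=[cv2.imread('pics/a_top.png'),cv2.imread('pics/a_side.png')]
for n in('top','side'):print(np.array(manip.camera(n)['pose'])[:3,3])"
```

```text
pics
chute top [321. 265.] c0.90 [0.559 0.037 0.   ] side [294. 318.] c0.93 [0.563 0.041 0.   ] TRI [0.56  0.037 0.004] e0.0024
foot top [369. 267.] c0.85 [ 0.552 -0.051  0.019] side [302. 347.] c0.85 [ 0.545 -0.052  0.019] TRI [ 0.549 -0.05   0.017] e0.0058
pivot top [286. 251.] c0.68 [0.569 0.095 0.14 ] side [285. 223.] c0.90 [0.571 0.11  0.14 ] TRI [0.567 0.094 0.149] e0.0015
paddle top [205. 240.] c0.65 [0.589 0.223 0.149] side [274. 188.] c0.76 [0.588 0.222 0.149] TRI [0.588 0.223 0.149] e0.0008
can_center top [339. 262.] c0.78
gate top [358. 260.] c0.74 side [299. 265.] c0.80 TRI [ 0.551 -0.02   0.145] e0.0004
tray top [445. 275.] c0.78 [ 0.534 -0.195  0.   ] side [288. 225.] c0.67 [0.651 0.341 0.   ] TRI [ 0.507 -0.121  0.272] e0.0118
salt top [260. 186.] c0.96 [0.716 0.15  0.   ] side [351. 268.] c0.92 [0.711 0.147 0.   ] TRI [ 0.715  0.151 -0.002] e0.0037
tongs top [419. 176.] c0.86 [ 0.727 -0.157  0.   ] side [446. 372.] c0.97 [ 0.732 -0.157  0.   ] TRI [ 0.729 -0.158  0.001] e0.0047
cap top [263. 184.] c0.48 [0.718 0.145 0.   ] side [200. 349.] c0.82 [0.402 0.015 0.   ] TRI [ 0.564  0.123 -0.031] e0.3172
1.1 [0.24037629 0.5769422  0.23134157] [1.96126816e-01 9.80578539e-01 4.15712934e-05 5.24184431e-07] [0.82447193 0.45920236 0.31854117] 0.0187
[0.46307423 0.04839394 0.90920626]
[ 0.31797668 -0.68069527  0.60211846]
```

View pics/a_top.png

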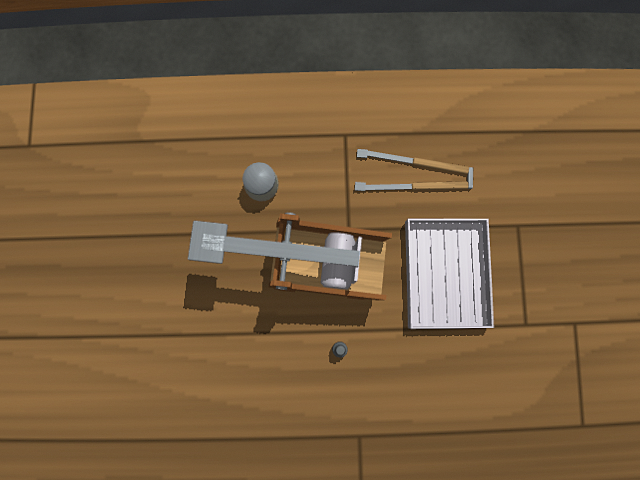

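View pics/a_side.png

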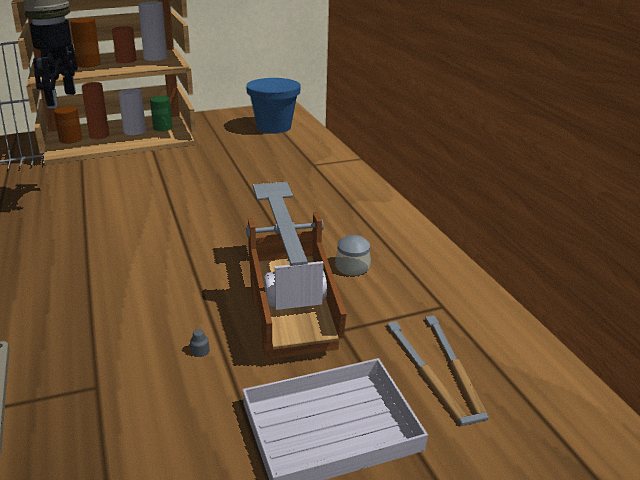

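Both views show the lever, can and gate at rest. In the top view the tray is at about (447,273), the chute at (321,265), the paddle at (207,241) and the cap at (339,350). In the side view the tray spans (245–425, 362–480). Next I'll fit the chute and tray poses.

```bash
cat > fit.py <<'E'
from h import *
from scipy.optimize import least_squares, minimize
c={n:manip.camera(n) for n in("top","side")}
def T(s,p): a=s[2];return np.array([s[0]+p[0]*np.cos(a)-p[1]*np.sin(a),s[1]+p[0]*np.sin(a)+p[1]*np.cos(a),p[2]])
def chute():
    pts=dict(chute=(0,0,0),foot=(0,-.085,.019),pivot=(0,.06,.14),paddle=(0,.185,.149))
    ob=[(n,q,r[0]["at"]) for n in c for l,q in pts.items() if (r:=manip.pinpoint(c[n],l)) and r[0]["confidence"]>.5]
    f=lambda s:np.concatenate([proj(c[n],T(s,q))-a for n,q,a in ob])
    r=least_squares(f,[.56,.037,-.15],loss="soft_l1",f_scale=2);return r.x,np.round(f(r.x).reshape(-1,2),1).tolist()
def tray(s0,cams=("top","side")):
    m={n:manip.outline_of(c[n],"tray") for n in cams}
    m={n:v[0]["mask"] for n,v in m.items() if v}
    B=[(x,y,z) for x in(-.1,.1) for y in(-.075,.075) for z in(0,.03)]
    def cost(s):
        t=0
        for n in m:
            h=cv2.convexHull(np.array([proj(c[n],T(s,b)) for b in B],np.float32)); im=np.zeros((480,640),np.uint8)
            cv2.fillConvexPoly(im,np.round(h*16).astype(int),255,cv2.LINE_AA,4)
            t+=np.abs(im/255.-m[n]).sum()/m[n].sum()
        return t
    best=min((minimize(cost,s0,method="Nelder-Mead",options=dict(initial_simplex=[np.add(s0,d) for d in k*np.array([(0,0,0),(.02,0,0),(0,.02,0),(0,0,.1)])],xatol=1e-4,fatol=1e-5)) for k in(1,-1)),key=lambda r:r.fun)
    return best.x,best.fun
if __name__=="__main__":
    C,res=chute();print("chute",C.round(4),np.degrees(C[2]).round(1),res)
    for cams in(("top",),("side",),("top","side")):
        t,e=tray([.534,-.195,-.02],cams);d=t[:2]-C[:2];a=C[2];R=np.array([[np.cos(a),np.sin(a)],[-np.sin(a),np.cos(a)]])
        print(cams,"tray",t.round(4),np.degrees(t[2]).round(1),"err",round(e,3),"in chute",(R@d).round(4),"dyaw",np.degrees(t[2]-a).round(1))
    print("target",T(C,(0,-.16,0)).round(4),"cap",onz(c["side"],manip.pinpoint(c["side"],"cap")[0]["at"],0).round(3),manip.get_obs()["clock"])
E
python3 fit.py
```

```text
chute [ 0.5593  0.0371 -0.1443] -8.3 [[-1.8, 2.8], [-2.1, -0.1], [0.7, 0.1], [-0.7, -0.2], [2.1, 2.5], [-0.3, 0.5], [2.2, 1.4], [-0.8, 0.2]]
('top',) tray [ 0.5363 -0.1977 -0.0412] -2.4 err 0.046 in chute [ 0.0109 -0.2356] dyaw 5.9
('side',) tray [ 0.5341 -0.1961 -0.0139] -0.8 err 0.024 in chute [ 0.0086 -0.2344] dyaw 7.5
('top', 'side') tray [ 0.5346 -0.1967 -0.026 ] -1.5 err 0.075 in chute [ 0.0091 -0.2349] dyaw 6.8Traceback (most recent call last):
  File "fit.py", line 28, in <module>
    print("target",T(C,(0,-.16,0)).round(4),"cap",onz(c["side"],manip.pinpoint(c["side"],"cap")[0]["at"],0).round(3),manip.get_obs()["clock"])
                                                                ~~~~~~~~~~~~~~~~~~~~~~~~~~~~~~~^^^
IndexError: list index out of range
```

Emit:
jog_arm(translation=[[20,-36,0],[40,-73,0],[60,-110,0],[80,-147,0],[100,-183,0],[120,-220,0],[140,-257,0],[160,-293,0],[180,-330,0],[188,-370,0],[196,-410,0],[204,-450,0]], turn=[-4,-8,-12,-17,-22,-27,-32,-37,-42,-48,-54,-60], grip=60)

```text
clock: 2.95
position: [0.4445, 0.1248, 0.2315]
ee_rot: [0.662, 0.749, 0.0, -0.0]
ft_force: [0.6, 1.3, -0.4]
grip_width: 0.7
```

Emit:
jog_arm(translation=[[8,-40,0],[16,-80,0],[24,-120,0],[32,-160,0],[40,-200,0],[48,-240,0],[56,-280,0],[64,-320,0],[72,-360,0],[80,-400,0],[88,-440,0],[88,-447,-20]], turn=[-1,-2,-3,-4,-5,-6,-7,-8,-9,-9,-9,-9])

```text
clock: 3.95
position: [0.5326, -0.3302, 0.2143]
ee_rot: [0.721, 0.693, -0.0, 0.004]
ft_force: [0.4, -1.3, 0.6]
grip_width: 0.699
```

Emit:
jog_arm(translation=[[0,0,-35],[0,0,-70],[0,0,-105],[0,0,-140],[0,0,-170],[0,0,-185],[0,0,-195]], turn=[0,0,0,0,0,0,0])

```text
clock: 4.53
position: [0.5319, -0.3296, 0.0174]
ee_rot: [0.721, 0.693, -0.001, 0.002]
ft_force: [0.4, 1.7, -0.4]
grip_width: 0.697
```

Emit:
jog_arm(translation=[[0,0,-11],[0,12,-11],[0,24,-11],[0,34,-11],[0,42,-11],[0,47,-11],[0,53,-11],[-1,60,-11],[-2,67,-11],[-3,74,-11],[-4,81,-11],[-5,88,-11]], turn=[0,0,0,0,0,0,-0.7,-1.6,-2.5,-3.4,-4.3,-5])

```text
clock: 5.53
position: [0.5268, -0.2416, 0.0067]
ee_rot: [0.751, 0.66, -0.001, 0.003]
ft_force: [0.7, -2.8, 2.0]
grip_width: 0.703
```

```bash
sed -i 's/^    print("target".*/    print(manip.get_obs()["clock"])\n    o=np.hstack([c[n]["frame"][150:480,200:600] for n in c]);cv2.imwrite(f"pics\/f{manip.get_obs()[\x27clock\x27]:.1f}.png",o[:,:,::-1])/; s/\[.534,-.195,-.02\]/[.535,-.16,-.1]/' fit.py; python3 fit.py; ls pics
```

```text
chute [ 0.5598  0.0363 -0.1273] -7.3 [[-3.9, 0.0], [-2.7, 0.6], [-1.2, -0.1], [1.5, -0.4], [-1.7, 1.0], [11.1, 29.4], [0.0, 1.5]]
('top',) tray [ 0.5391 -0.1568 -0.1292] -7.4 err 0.035 in chute [ 0.004  -0.1941] dyaw -0.1
('side',) tray [ 0.5366 -0.154  -0.1364] -7.8 err 1.053 in chute [ 0.0012 -0.1916] dyaw -0.5
('top', 'side') tray [ 0.5372 -0.1548 -0.1344] -7.7 err 1.107 in chute [ 0.0019 -0.1924] dyaw -0.4
6.2333
a_side.png
a_top.png
f6.2.png
```

Emit:
jog_arm(translation=[[0,6,0],[0,12,0],[0,18,0],[-1,23,0],[-1,26,0],[-1,28,0],[-1,30,0],[-1,31,0]], turn=[0,-0.3,-0.6,-0.8,-0.8,-0.8,-0.8,-0.8])

```text
clock: 6.9
position: [0.5259, -0.2106, 0.0065]
ee_rot: [0.755, 0.656, -0.001, 0.002]
ft_force: [0.1, -2.5, 1.3]
grip_width: 0.701
```

Emit:
jog_arm(translation=[[0,1,0],[0,2,0],[0,3,0],[0,4,0]], turn=[0,0,0,0])

```text
clock: 7.23
position: [0.5259, -0.2075, 0.0066]
ee_rot: [0.755, 0.655, -0.001, 0.003]
ft_force: [1.5, -8.0, -1.1]
grip_width: 0.706
```

Emit:
jog_arm(translation=[[0,1,0],[0,2,0],[0,3,0],[0,3,0]], turn=[0,0,0,0])

```text
clock: 7.57
position: [0.5258, -0.2075, 0.007]
ee_rot: [0.756, 0.655, -0.002, 0.005]
ft_force: [1.3, -11.6, -1.3]
grip_width: 0.704
```

```bash
python3 fit.py; ls pics; mv pics/f[7]*.png pics/c1.png;python3 -c "
from h import *;o=manip.get_obs();print(o['position'],o['ft_force'],o['torque'])"
```

```text
chute [ 0.5596  0.036  -0.1353] -7.8 [[-1.8, 0.0], [-2.5, 1.1], [1.1, 1.0], [0.4, 0.4], [0.7, -0.3], [2.6, 1.7]]
('top',) tray [ 0.539  -0.123  -0.1443] -8.3 err 0.193 in chute [ 0.0011 -0.1604] dyaw -0.5
('side',) tray [ 0.5369 -0.122  -0.1387] -7.9 err 1.014 in chute [-0.0012 -0.1597] dyaw -0.2
('top', 'side') tray [ 0.5375 -0.1221 -0.1407] -8.1 err 1.212 in chute [-0.0006 -0.1596] dyaw -0.3
8.2667
a_side.png
a_top.png
f6.2.png
f8.3.png
[ 0.52572158 -0.20755077  0.00688672] [  0.58664049 -12.74803241  -1.54769009] [-2.53616977 -0.20348732  0.25375363]mv: cannot stat 'pics/f[7]*.png': No such file or directory
```

Emit:
jog_arm(translation=[[-1,-8,0],[-3,-20,0],[-4,-30,10],[-4,-30,40],[-4,-30,80],[-4,-30,120],[-4,-30,160],[-4,-30,200],[-4,-30,230],[0,0,235],[6,40,235],[12,80,235]], turn=[0,0,0,0,0,0,0,0,0,0,0,0], grip=0)

```text
clock: 9.27
position: [0.5375, -0.1282, 0.2436]
ee_rot: [0.757, 0.653, -0.001, 0.005]
ft_force: [0.9, -0.2, -0.2]
grip_width: 0.002
```

```bash
ls pics; python3 fit.py; ls -t pics|head -1; cp pics/$(ls -t pics|head -1) pics/c2.png
```

```text
a_side.png
a_top.png
f6.2.png
f8.3.png
chute [ 0.5604  0.0361 -0.1462] -8.4 [[-3.6, 0.1], [-0.9, 0.7], [-2.2, -0.9], [1.9, 0.8], [-0.0, 0.3], [1.9, 0.8], [-2.9, 2.2], [2.3, 2.8]]
('top',) tray [ 0.5396 -0.1214 -0.1357] -7.8 err 0.323 in chute [ 0.0024 -0.1589] dyaw 0.6
('side',) tray [ 0.5374 -0.1215 -0.1381] -7.9 err 0.06 in chute [ 0.0002 -0.1593] dyaw 0.5
('top', 'side') tray [ 0.5378 -0.1216 -0.1407] -8.1 err 0.388 in chute [ 0.0006 -0.1594] dyaw 0.3
9.9667
f10.0.png
```

View pics/c2.png

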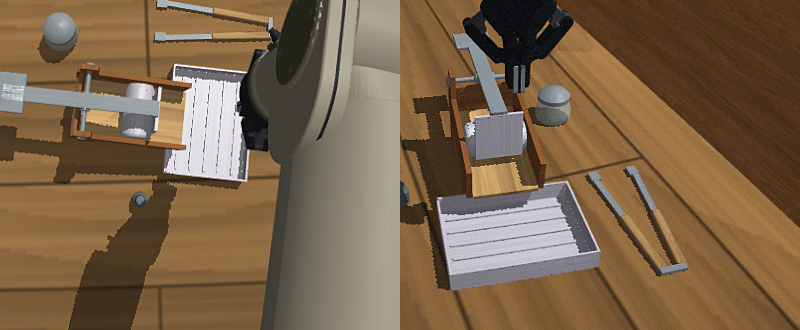

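The tray sits square under the lip against the foot (right half, tray rim about (440–600, 185–290)), and the other objects haven't moved. Next is the paddle.

Emit:
jog_arm(translation=[[5,35,0],[10,70,0],[15,105,0],[20,140,0],[25,175,0],[30,210,0],[35,245,0],[40,280,0],[45,315,0],[49,348,0],[49,348,-30],[49,348,-60]], turn=[0,0,0,0,0,0,0,0,0,0,0,0])

```text
clock: 10.97
position: [0.5872, 0.2233, 0.1819]
ee_rot: [0.755, 0.656, -0.001, 0.005]
ft_force: [1.0, -1.1, -1.1]
grip_width: 0.001
```

Run:
```python
from h import *
c=[manip.camera(n) for n in("top","side")]
o=manip.get_obs();print(o["clock"],o["position"],o["ft_force"])
for p in c:print([(np.round(r["at"]),r["confidence"],onz(p,r["at"],.149).round(3)) for r in manip.pinpoint(p,"paddle")[:1]], proj(p,o["position"]).round())
cv2.imwrite("pics/d.png",np.hstack([p["frame"][100:400,100:450] for p in c])[:,:,::-1])
```

```text
11.0667 [0.58410124 0.21962147 0.17713588] [-0.24694224 -0.85894868  0.43851073]
[(array([208., 241.]), 0.89, array([0.587, 0.216, 0.149]))] [202. 240.]
[(array([275., 188.]), 0.85, array([0.589, 0.221, 0.149]))] [272. 174.]
```

View pics/d.png

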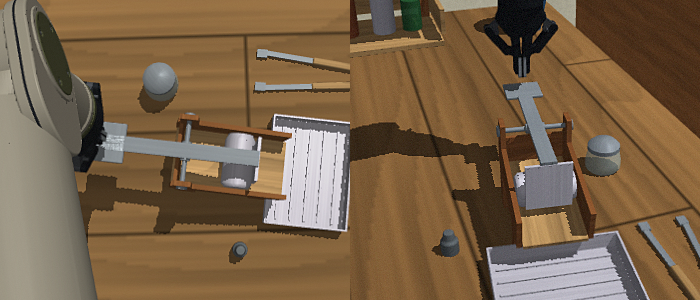

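The closed fingertips are above the paddle, around (525,70) against the paddle at (523,92) in the right half. Pressing down now.

Emit:
jog_arm(translation=[[2,0,-12],[2,0,-22],[2,0,-30],[2,0,-38],[2,-1,-46],[2,-2,-54],[1,-4,-62],[1,-5,-69],[1,-6,-74],[1,-6,-76],[1,-6,-76],[1,-6,-76]], turn=[0,0,0,0,0,0,0,0,0,0,0,0])

```text
clock: 12.17
position: [0.5877, 0.2133, 0.1066]
ee_rot: [0.756, 0.654, -0.003, 0.005]
ft_force: [0.1, 1.7, 4.3]
grip_width: -0.005
```

Run:
```python
from h import *
c=[manip.camera(n) for n in("top","side")]
o=manip.get_obs();print(o["clock"],o["position"],o["ft_force"])
for p in c:
  r=manip.pinpoint(p,"can_center");print([(np.round(x["at"]),x["confidence"],onz(p,x["at"],.03).round(3)) for x in r[:1]])
cv2.imwrite("pics/e.png",np.hstack([p["frame"][100:400,100:450] for p in c])[:,:,::-1])
```

```text
12.2667 [0.58771487 0.21332986 0.10673075] [-0.80850909  0.89928652  4.79877563]
[(array([406., 271.]), 0.56, array([ 0.54 , -0.117,  0.03 ]))]
[(array([311., 368.]), 0.8, array([ 0.537, -0.11 ,  0.03 ]))]
```

View pics/e.png

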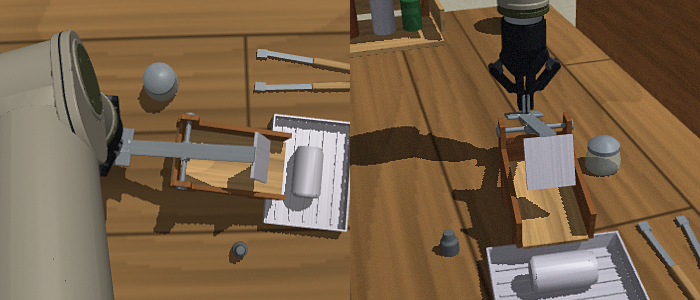

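The can lies in the tray at (307,172) in the left half and (565,270) in the right, and the gate is open. I'll let the lever rise slowly.

Emit:
jog_arm(translation=[[0,0,5],[0,1,11],[0,2,17],[0,4,23],[0,5,29],[0,6,34],[0,6,38],[0,6,42],[0,6,50],[0,6,70],[0,20,100],[0,40,130]], turn=[0,0,0,0,0,0,0,0,0,0,0,0])

```text
clock: 13.37
position: [0.5875, 0.2513, 0.2376]
ee_rot: [0.757, 0.653, -0.004, 0.005]
ft_force: [0.2, 0.5, -0.7]
grip_width: -0.001
```

Emit:
jog_arm(translation=[[-10,30,0],[-20,65,0],[-30,100,0],[-40,135,0],[-50,165,0],[-50,165,0],[-50,165,0]], turn=[0,0,0,0,0,0,0])

```text
clock: 13.95
position: [0.5356, 0.4187, 0.2368]
ee_rot: [0.756, 0.655, -0.005, 0.005]
ft_force: [1.2, -0.9, -0.3]
grip_width: 0.003
```

```bash
sed -i 's/150:480,200:600/130:460,180:580/' fit.py; python3 fit.py; python3 m.py z; cp pics/$(ls -t pics/f*|head -1|xargs basename) pics/g.png
```

```text
chute [ 0.5595  0.035  -0.1347] -7.7 [[-2.6, 0.6], [-4.2, 0.2], [0.3, 2.2], [0.2, -0.8], [1.2, 1.5], [1.0, 1.9], [0.1, -0.8], [-0.1, 2.2]]
('top',) tray [ 0.5396 -0.1225 -0.134 ] -7.7 err 0.476 in chute [ 0.0014 -0.1587] dyaw 0.0
('side',) tray [ 0.5371 -0.1218 -0.1359] -7.8 err 0.324 in chute [-0.0011 -0.1583] dyaw -0.1
('top', 'side') tray [ 0.5378 -0.1224 -0.1383] -7.9 err 0.805 in chute [-0.0004 -0.1588] dyaw -0.2
14.65
chute side [292. 316.] c0.56 [0.562 0.046 0.   ]
foot top [418. 175.] c0.66 [ 0.722 -0.152  0.019] side [306. 345.] c0.70 [ 0.551 -0.049  0.019] TRI [ 0.609 -0.121  0.104] e0.1713
pivot top [285. 251.] c0.56 [0.568 0.096 0.14 ] side [282. 225.] c0.68 [0.566 0.105 0.14 ] TRI [0.565 0.097 0.145] e0.0044
paddle top [205. 240.] c0.89 [0.588 0.221 0.149] side [273. 189.] c0.89 [0.586 0.219 0.149] TRI [0.588 0.222 0.147] e0.0020
can_center top [401. 272.] c0.59 side [309. 365.] c0.90 TRI [ 0.537 -0.106  0.033] e0.0037
gate top [358. 256.] c0.68 side [297. 268.] c0.65 TRI [ 0.553 -0.019  0.138] e0.0092
tray top [408. 274.] c0.94 [ 0.538 -0.124  0.   ] side [314. 389.] c0.74 [ 0.538 -0.122  0.   ] TRI [ 0.537 -0.124  0.002] e0.0004
salt top [202. 239.] c0.74 [0.615 0.261 0.   ] side [352. 270.] c0.86 [0.71 0.14 0.  ] TRI [ 0.689  0.251 -0.066] e0.1350
tongs top [419. 175.] c0.83 [ 0.729 -0.158  0.   ] side [442. 372.] c0.65 [ 0.728 -0.155  0.   ] TRI [ 0.727 -0.157  0.002] e0.0021
cap top [340. 351.] c0.65 [0.399 0.007 0.   ] side [197. 353.] c0.67 [0.396 0.007 0.   ] TRI [ 0.397  0.007 -0.001] e0.0035
15.75 [0.53743695 0.41629411 0.23755926] [ 0.75741895  0.65289702 -0.00394725  0.00514206] [ 0.33514576 -0.39789847  0.4143517 ] 0.0187
```

View pics/g.png

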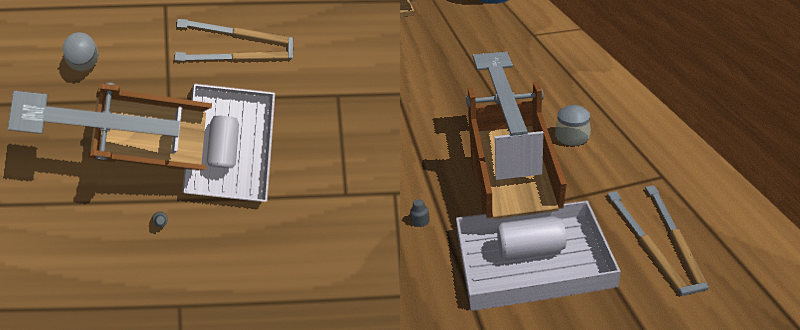

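The can is in the tray at (223,140) in the left half, the gate is down, and the tray is still against the foot. The salt cellar, tongs and cap are where they started, and the arm is clear.

```bash
python3 -c "
from workcell import manip
print(manip.hand_in())"
```

```text
the job is handed in; nothing more can be done
None
```

I did the job in the order asked and handed it in at about 16 s, with the arm clear of everything.

- **Tray:** I pushed it from outside with the opened fingers, turning it about 6.5°, until it stopped against the foot board at about 12 N. The last fit put its centre 159 mm from the chute's origin (160 expected). It was within 2 mm sideways and 0.3° of square.
- **Lever and can:** I pressed the paddle with closed fingers at about 5 N, until the can had rolled into the tray, then let the lever rise slowly. The last pictures show the paddle back at its rest height, the gate down and the can lying in the tray.
- **Other objects:** The tongs (both cameras) and the cap (side camera, then both) measured within about 10 mm of their starting places, about the measuring scatter, and looked unmoved in the pictures.

Some checks disagreed:
- In the last top picture the networks mistook other things for the salt cellar and the foot. The side camera put the salt cellar within about 7 mm of its start, and it looked unmoved in the picture.
- The chute's fitted angle varied between -7.3° and -8.4° from one look to the next.
- Some outline fits of the tray were poor where the arm, the lip or the can covered part of it. Its position still agreed across both cameras.

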